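Reverse the row of stone pots for weighing

ROBOT

A 7-joint arm with a two-finger parallel gripper is mounted at the origin on the work surface. World frame = base frame: x ahead of the robot, y to its left, z up, the work surface at z = 0. Lengths are in m, angles in rad, forces in N, time in s.
With the tool pointing down it reaches from about 0.425 to 0.925 m from the base axis. Payload 6.8 kg.
Tool frame: the origin (TCP) lies at the very end of the fingers, on their centre line; the grasp point (between the pads) lies bot.tcp_to_grasp behind it (bot.tcp_to_grasp is the distance from the TCP to the grasp point, in m); z points along the fingers, y is the line along which they close (so a half turn about z gives the same grasp; the last joint's range is limited). The gripper opens to 85 mm and grips with 20 to 120 N. Pads are 22 mm wide; open, the fingers measure 114 mm over their backs; the gripper's body (76 mm by 85 mm) begins 54 mm behind the grasp point. The pads swing forward as they close: fully open they stand 13 mm farther back than shut.
Start: joints at [1.145, 0.477, 0.022, 1.555, -0.011, 1.109, -0.083], TCP at [0.211, -0.641, 0.231] pointing down, gripper open.
Joint ranges: [-2.96, 2.96], [-0.34, 2.1], [-1.41, 1.46], [0.24, 2.44], [-1.37, 4.51], [0.17, 1.92], [-2.96, 2.96]. Speed limits (rad/s): [2.39, 2.39, 3.14, 3.14, 3.14, 3.14, 3.14].

INTERFACE

Orientations are given as a unit quaternion [w, x, y, z].
In Python, from station import bot gives the robot as it stands.
- The arm moves only by the tool servo_tool, never from a script. Its argument "motion" is a list that holds one entry, the list of rows, each a list of 7 numbers: the shift along the tool's x, y, z in m, then the turn, a rotation vector about the tool's x, y, z in units of 5 degrees (1.0 is 5 degrees), then the opening, from 0 (shut) to 1 (fully open). A call has 1 to 20 rows; each row is the pose to reach, as a shift and turn from the pose commanded when the call began, along the tool's axes at that moment; what a row does not reach only later rows make up. A row lasts 1/12 s, in which the tool goes at most 41.7 mm and 7.16 degrees, less where a joint would pass 70% of its speed; a pose out of reach is approached as far as the arm can. A call with a gripper value outside its range is refused whole. The fingers move at their own pace and stop on an object; "grip_force" is the grip in N (left out, the last holds). Time passes only in rows, so rows that repeat a pose let the fingers close. It gives the time, the measured TCP pose, the force, the opening and the grip force at its end, in the units of the state.
- bot.get_obs(): the state, without advancing time (a new reading comes with each control period).
- bot.read_camera(name): name is "side" or "top" or "wrist"; returns a dict with "img" (480x640x3 uint8, red, green, blue), "K" (3x3 intrinsics, pixels), "pose" (4x4, takes a point from camera to world coordinates). Camera axes: x right, y down, z forward; pixel columns grow to the right and rows downward; lengths in m; the calibration is good to about 2 mm. A picture is of the moment at which its call begins. There is no depth.
- bot.hand_in(): hands the job in; it is judged then, once.
The state is a dict: "t": time; "q": joint angles; "joint_vel": joint speeds; "joint_torque": joint torques, N m; "eef_pos": TCP position; "tool_rot": TCP orientation; "contact_force": force on the tool from outside, world axes, zero at the start; "torque": the same for the moment, N m; "gripper_width": opening from 0.0 (shut) to 1.0 (fully open); "grasp_force": force on a finger pad.
Only numpy, scipy, OpenCV 4.12 (cv2) and the standard library are available. Lean on these libraries where they do the work, as an engineer would, in place of code of your own. Each camera call takes 0.05 s, during which the arm holds its last target. There are 200 camera calls.

TASK

The graded stones are to be weighed starting from the other end of the row: move the four lidded stone pots from the grey tray into the wooden tray, one to a compartment, in reverse left-to-right order, so that the pot that stood leftmost in the grey tray ends rightmost in the wooden one, and so on along the row. Do not tip the pots, and set each one down gently on the compartment floor, upright, rather than dropping it. The coloured cards on the grey tray stay and show where each pot stood.

Things in the scene. Friction and masses are not known exactly. Their poses are not given: they have to be found in the camera images.
- grey_tray: Grey fixed tray, start of the pots: four compartments in a row along its y axis, yaw within 0.2 rad of the robot's y. Origin: centre of the block's underside, on the table. Block 68 (x) by 260 (y) by 18 mm high, walls and floor 4 mm; compartment centres x 0, y -96, -32, 32, 96 mm, each 60 by 60 mm inside. A ledge 24 mm deep, 4 mm high along its -x side carries the cards.
- wooden_tray: Brown wooden fixed tray, empty at the start, to be filled. Origin, axes and block as the grey tray: 68 by 260 by 18 mm, floor 4 mm above the origin, compartment centres x 0, y -96, -32, 32, 96 mm, 60 by 60 mm inside; no ledge. Nearer to or farther from the robot than the grey tray, its row roughly parallel to it (yaw within 0.2 rad).
- red_pot: Loose round lidded pot with a red lid and a clear body holding one rough stone on a white pad. 64 mm tall; the lid is the top 22 mm, 38 mm in diameter; the body is 37 mm in diameter. Origin: centre of its underside; z up through the lid. About 80 g, rigid (it may be gripped firmly). It starts centred in one compartment of the grey tray.
- yellow_pot: Loose round lidded pot with a yellow lid and a clear body holding one rough stone on a white pad. 64 mm tall; the lid is the top 22 mm, 38 mm in diameter; the body is 37 mm in diameter. Origin: centre of its underside; z up through the lid. About 80 g, rigid (it may be gripped firmly). It starts centred in one compartment of the grey tray.
- green_pot: Loose round lidded pot with a green lid and a clear body holding one rough stone on a white pad. 64 mm tall; the lid is the top 22 mm, 38 mm in diameter; the body is 37 mm in diameter. Origin: centre of its underside; z up through the lid. About 80 g, rigid (it may be gripped firmly). It starts centred in one compartment of the grey tray.
- blue_pot: Loose round lidded pot with a blue lid and a clear body holding one rough stone on a white pad. 64 mm tall; the lid is the top 22 mm, 38 mm in diameter; the body is 37 mm in diameter. Origin: centre of its underside; z up through the lid. About 80 g, rigid (it may be gripped firmly). It starts centred in one compartment of the grey tray.
- red_card: Flat red marker, 18 (x) by 44 (y) by 3 mm, fixed on the grey tray's ledge 46 mm in front (-x of the tray) of the compartment where the red pot starts. It stays there and records that pot's old place. Origin: centre of its underside.
- yellow_card: Flat yellow marker, 18 (x) by 44 (y) by 3 mm, fixed on the grey tray's ledge 46 mm in front (-x of the tray) of the compartment where the yellow pot starts. It stays there and records that pot's old place. Origin: centre of its underside.
- green_card: Flat green marker, 18 (x) by 44 (y) by 3 mm, fixed on the grey tray's ledge 46 mm in front (-x of the tray) of the compartment where the green pot starts. It stays there and records that pot's old place. Origin: centre of its underside.
- blue_card: Flat blue marker, 18 (x) by 44 (y) by 3 mm, fixed on the grey tray's ledge 46 mm in front (-x of the tray) of the compartment where the blue pot starts. It stays there and records that pot's old place. Origin: centre of its underside.

How it is judged:
At the end, for the whole second after the job is handed in: Every pot stands upright (within 0.15 rad) on the floor of the wooden tray, its centre within 15 mm in x and y of the compartment centre that mirrors its starting place in the grey tray (pot that started at tray y = +96 mm at -96 mm, +32 at -32, and so on), released and at rest (under 0.03 m/s) (x of red_pot in the frame of wooden_tray between -0.015 and 0.015 m and z of red_pot in the frame of wooden_tray between 0 and 0.012 m and angle between each of red_pot, yellow_pot, green_pot, blue_pot's own z axis and vertical below 0.15 rad and linear speed of each of red_pot, yellow_pot, green_pot, blue_pot below 0.03 m/s and contact force between each of red_pot, yellow_pot, green_pot, blue_pot and the fingers below 0.05 N and ((y of red_card in the frame of grey_tray between -0.116 and -0.076 m and y of red_pot in the frame of wooden_tray between 0.081 and 0.111 m) or (y of red_card in the frame of grey_tray between -0.052 and -0.012 m and y of red_pot in the frame of wooden_tray between 0.017 and 0.047 m) or (y of red_card in the frame of grey_tray between 0.012 and 0.052 m and y of red_pot in the frame of wooden_tray between -0.047 and -0.017 m) or (y of red_card in the frame of grey_tray between 0.076 and 0.116 m and y of red_pot in the frame of wooden_tray between -0.111 and -0.081 m)) and x of yellow_pot in the frame of wooden_tray between -0.015 and 0.015 m and z of yellow_pot in the frame of wooden_tray between 0 and 0.012 m and ((y of yellow_card in the frame of grey_tray between -0.116 and -0.076 m and y of yellow_pot in the frame of wooden_tray between 0.081 and 0.111 m) or (y of yellow_card in the frame of grey_tray between -0.052 and -0.012 m and y of yellow_pot in the frame of wooden_tray between 0.017 and 0.047 m) or (y of yellow_card in the frame of grey_tray between 0.012 and 0.052 m and y of yellow_pot in the frame of wooden_tray between -0.047 and -0.017 m) or (y of yellow_card in the frame of grey_tray between 0.076 and 0.116 m and y of yellow_pot in the frame of wooden_tray between -0.111 and -0.081 m)) and x of green_pot in the frame of wooden_tray between -0.015 and 0.015 m and z of green_pot in the frame of wooden_tray between 0 and 0.012 m and ((y of green_card in the frame of grey_tray between -0.116 and -0.076 m and y of green_pot in the frame of wooden_tray between 0.081 and 0.111 m) or (y of green_card in the frame of grey_tray between -0.052 and -0.012 m and y of green_pot in the frame of wooden_tray between 0.017 and 0.047 m) or (y of green_card in the frame of grey_tray between 0.012 and 0.052 m and y of green_pot in the frame of wooden_tray between -0.047 and -0.017 m) or (y of green_card in the frame of grey_tray between 0.076 and 0.116 m and y of green_pot in the frame of wooden_tray between -0.111 and -0.081 m)) and x of blue_pot in the frame of wooden_tray between -0.015 and 0.015 m and z of blue_pot in the frame of wooden_tray between 0 and 0.012 m and ((y of blue_card in the frame of grey_tray between -0.116 and -0.076 m and y of blue_pot in the frame of wooden_tray between 0.081 and 0.111 m) or (y of blue_card in the frame of grey_tray between -0.052 and -0.012 m and y of blue_pot in the frame of wooden_tray between 0.017 and 0.047 m) or (y of blue_card in the frame of grey_tray between 0.012 and 0.052 m and y of blue_pot in the frame of wooden_tray between -0.047 and -0.017 m) or (y of blue_card in the frame of grey_tray between 0.076 and 0.116 m and y of blue_pot in the frame of wooden_tray between -0.111 and -0.081 m))); the robot touches nothing.
It fails at once if a pot is dropped or thrown: let go more than about 3 cm above the tray floor so that it falls freely ((contact force between red_pot and the fingers below 0.01 N and height (world z) of red_pot above 0.036 m and linear speed of red_pot above 0.35 m/s) or (contact force between yellow_pot and the fingers below 0.01 N and height (world z) of yellow_pot above 0.036 m and linear speed of yellow_pot above 0.35 m/s) or (contact force between green_pot and the fingers below 0.01 N and height (world z) of green_pot above 0.036 m and linear speed of green_pot above 0.35 m/s) or (contact force between blue_pot and the fingers below 0.01 N and height (world z) of blue_pot above 0.036 m and linear speed of blue_pot above 0.35 m/s)).
It fails at once if a pot is tipped by more than 45 degrees (angle between any of red_pot, yellow_pot, green_pot, blue_pot's own z axis and vertical above 0.785 rad).
It also fails if it takes over 99 s, if anything falls off the work surface, if the arm or the gripper's body presses on something with over 40 N, if the wrist force passes 120 N, or if a joint passes its speed limit or range.

## Working session

There is one attempt and no reset: what is moved stays moved. The work goes in short steps, Python scripts to look and compute and a tool call to move; the robot and the scene stay as the last step left them, time stands still between calls to the robot, and variables do not carry over. Pictures are saved under pics/ and viewed, at most 14 in all, crops included, and the job is handed in when it is done.

Besides the shell and the picture viewer there is one more tool, called after ">>>" as name(argument=value, ...) on one line, values as JSON. servo_tool: Moves the arm, as the interface text tells. Its arguments: {"type":"object","properties":{"motion":{"type":"array"},"grip_force":{"type":"number"}},"required":["motion"]}

```bash
mkdir -p pics
python3 - <<'E'
from station import bot
import cv2,numpy as np
o=bot.get_obs()
for k in ("t","eef_pos","tool_rot","gripper_width","q"): print(k,np.round(o[k],3))
print(bot.tcp_to_grasp)
for n in ("top","side"):
    c=bot.read_camera(n); cv2.imwrite(f"pics/{n}0.png",c["img"][:,:,::-1]); print(n,c["K"].round(1).tolist(),c["pose"].round(3).tolist())
E
```

```text
t 0.0
eef_pos [ 0.211 -0.641  0.23 ]
tool_rot [-0.001  0.987  0.158 -0.   ]
gripper_width 1.002
q [ 1.145  0.478  0.022  1.556 -0.011  1.109 -0.083]
0.0187
top [[515.1, 0.0, 309.3], [0.0, 515.1, 238.3], [0.0, 0.0, 1.0]] [[0.029, -0.996, 0.083, 0.495], [-1.0, -0.03, -0.003, -0.019], [0.005, -0.083, -0.997, 0.704], [0.0, 0.0, 0.0, 1.0]]
side [[568.1, 0.0, 319.5], [0.0, 568.1, 231.7], [0.0, 0.0, 1.0]] [[0.764, -0.468, 0.445, 0.178], [-0.646, -0.541, 0.539, -0.447], [-0.011, -0.699, -0.715, 0.616], [0.0, 0.0, 0.0, 1.0]]
```

View pics/top0.png

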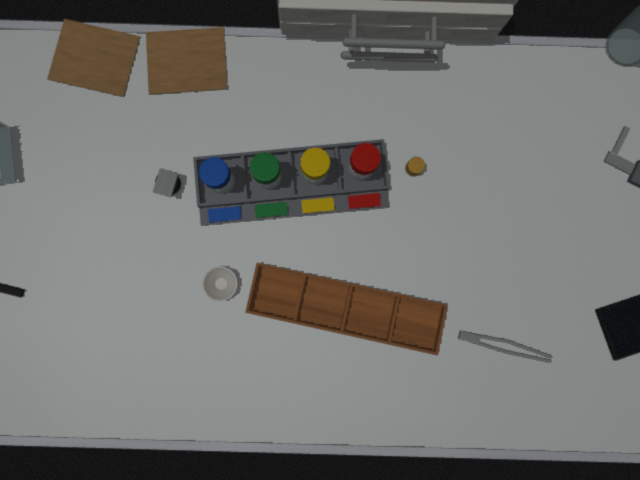

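View pics/side0.png

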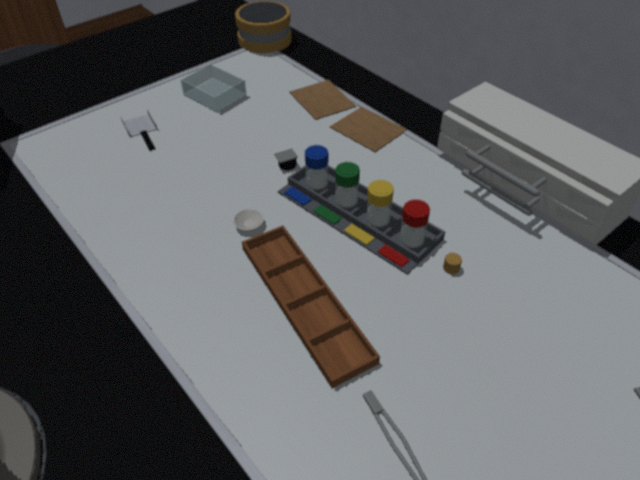

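The top view, where up is +x and left is +y, shows grey pots left to right as blue (215,173), green (265,168), yellow (315,163) and red (366,158). The wooden tray is nearer the robot, centred around (347,308). The side view agrees. So blue goes to the rightmost wooden compartment and red to the leftmost.

```bash
cat > h.py <<'E'
import numpy as np,cv2
from scipy.optimize import minimize,least_squares
def ray(c,uv,z):
    d=np.linalg.inv(c["K"])@[uv[0],uv[1],1]; d=c["pose"][:3,:3]@d; o=c["pose"][:3,3]
    return o+d*(z-o[2])/d[2]
def proj(c,P):
    T=np.linalg.inv(c["pose"]); p=(T[:3,:3]@np.asarray(P).T).T+T[:3,3]; p=p@np.asarray(c["K"]).T
    return p[:,:2]/p[:,2:]
H=dict(red=(0,),yellow=(27,),green=(65,),blue=(112,))
def cmask(img,col):
    h=cv2.cvtColor(img,cv2.COLOR_RGB2HSV).astype(int); d=abs(h[...,0]-H[col][0]); d=np.minimum(d,180-d)
    return ((d<9)&(h[...,1]>190 if col!="green" else (d<15)&(h[...,1]>170))&(h[...,2]>50)).astype(np.uint8)
def blobs(m,mn=60):
    n,l,s,c=cv2.connectedComponentsWithStats(m); return [(s[i,4],c[i],l==i) for i in range(1,n) if s[i,4]>mn]
def place(p,loc):
    x,y,a=p; loc=np.asarray(loc,float); R=np.array([[np.cos(a),-np.sin(a),0],[np.sin(a),np.cos(a),0],[0,0,1]])
    return loc@R.T+[x,y,0]
E
python3 - <<'E'
from h import *
from station import bot
cs={n:bot.read_camera(n) for n in("top","side")}
Y=dict(blue=.096,green=.032,yellow=-.032,red=-.096)
for n,c in cs.items():
    W=[];L=[]
    for k in Y:
        b=sorted(blobs(cmask(c["img"],k)),key=lambda b:-b[0])
        print(n,k,[(int(x[0]),x[1].round(1).tolist()) for x in b[:3]])
        b=b[:2]; b.sort(key=lambda b:b[1][1])
        W.append(ray(c,b[-1][1],.007)[:2]); L.append([-.046,Y[k],0])
    f=lambda p:(place(p,L)[:,:2]-W).ravel()
    r=least_squares(f,[.55,0,0]); print("grey",n,r.x.round(4),(r.fun*1000).round(1))
    # wood
    h=cv2.cvtColor(c["img"],cv2.COLOR_RGB2HSV); m=((h[...,0]>4)&(h[...,0]<18)&(h[...,1]>100)&(h[...,2]>20)).astype(np.uint8)
    m=cv2.morphologyEx(m,cv2.MORPH_OPEN,np.ones((3,3))); 
    u0=proj(c,[[.41,-.04,.01]])[0]
    bs=[b for b in blobs(m,2000)]; print([(int(b[0]),b[1].round()) for b in bs],u0.round())
    m=min(bs,key=lambda b:np.hypot(*(b[1]-u0)))[2].astype(np.uint8)
    cn=max(cv2.findContours(m,0,2)[0],key=cv2.contourArea); hull=cv2.convexHull(cn).astype(np.float32)
    C=[[sx*.034,sy*.13,z] for sx in(-1,1) for sy in(-1,1) for z in(0,.018)]
    def cost(p):
        q=cv2.convexHull(proj(c,place(p,C)).astype(np.float32)); i,_=cv2.intersectConvexConvex(q,hull)
        return cv2.contourArea(q)+cv2.contourArea(hull)-2*i
    r=minimize(cost,[.41,-.04,-.2],method="Nelder-Mead",options=dict(xatol=1e-5,initial_simplex=[[.41,-.04,-.1],[.42,-.04,-.1],[.41,-.03,-.1],[.41,-.04,-.2]]))
    print("wood",n,r.x.round(4),r.fun,cv2.contourArea(hull))
E
```

```text
top blue []Traceback (most recent call last):
  File "<stdin>", line 11, in <module>
IndexError: list index out of range
```

```bash
python3 - <<'E'
import cv2
i=cv2.imread("pics/top0.png");h=cv2.cvtColor(i,cv2.COLOR_BGR2HSV)
for u,v in((215,173),(225,214),(265,165),(271,210),(315,160),(318,206),(366,156),(365,201),(275,290),(300,285)):print(h[v,u])
E
sed -i 's/blue=(112,)/blue=(109,)/' h.py
```

```text
[109 183 114]
[109 186 115]
[ 69 166  83]
[ 68 153  85]
[ 25 224 138]
[ 25 221 141]
[  2 215 114]
[  2 208 115]
[ 14 154 106]
[ 13 155  97]
```

```bash
sed -i 's/^    return ((d<9).*/    return ((d<8)\&(h[...,1]>(130 if col=="green" else 160))\&(h[...,2]>40)).astype(np.uint8)/; s/green=(65,)/green=(69,)/; s/red=(0,)/red=(1,)/' h.py
cat > m.py <<'E'
from h import *
from station import bot
cs={n:bot.read_camera(n) for n in("top","side")}
Y=dict(blue=.096,green=.032,yellow=-.032,red=-.096)
for n,c in cs.items():
    W=[];L=[]
    for k in Y:
        b=sorted(blobs(cmask(c["img"],k)),key=lambda b:-b[0])
        print(n,k,[(int(x[0]),x[1].round(1).tolist()) for x in b[:3]])
        b=b[:2]; b.sort(key=lambda b:b[1][1])
        W.append(ray(c,b[-1][1],.007)[:2]); L.append([-.046,Y[k],0])
    f=lambda p:(place(p,L)[:,:2]-W).ravel()
    r=least_squares(f,[.55,0,0]); print("grey",n,r.x.round(4),(r.fun*1000).round(1))
    h=cv2.cvtColor(c["img"],cv2.COLOR_RGB2HSV); m=((h[...,0]>4)&(h[...,0]<20)&(h[...,1]>100)&(h[...,2]>20)).astype(np.uint8)
    m=cv2.morphologyEx(m,cv2.MORPH_OPEN,np.ones((3,3))); 
    u0=proj(c,[[.41,-.04,.01]])[0]
    bs=[b for b in blobs(m,2000)]; print([(int(b[0]),b[1].round()) for b in bs],u0.round())
    m=min(bs,key=lambda b:np.hypot(*(b[1]-u0)))[2].astype(np.uint8)
    cn=max(cv2.findContours(m,0,2)[0],key=cv2.contourArea); hull=cv2.convexHull(cn).astype(np.float32)
    C=[[sx*.034,sy*.13,z] for sx in(-1,1) for sy in(-1,1) for z in(0,.018)]
    def cost(p):
        q=cv2.convexHull(proj(c,place(p,C)).astype(np.float32)); i,_=cv2.intersectConvexConvex(q,hull)
        return cv2.contourArea(q)+cv2.contourArea(hull)-2*i
    r=minimize(cost,[.41,-.04,-.2],method="Nelder-Mead",options=dict(xatol=1e-5,initial_simplex=[[.41,-.06,-.1],[.42,-.06,-.1],[.41,-.05,-.1],[.41,-.06,-.2]]))
    print("wood",n,r.x.round(4),round(r.fun),cv2.contourArea(hull))
E
python3 m.py
```

```text
top blue [(729, [214.0, 172.3]), (389, [224.1, 213.8])]
top green [(692, [264.3, 167.2]), (385, [270.8, 209.4])]
top yellow [(723, [314.8, 162.7]), (402, [317.4, 204.9]), (186, [415.2, 165.7])]
top red [(726, [365.0, 158.2]), (389, [364.0, 200.4])]
grey top [0.6414 0.007  0.1266] [-0.   0.1  0.   0.   0.  -0.1  0.  -0.1]
[(4742, array([93., 57.])), (4685, array([186.,  60.])), (9902, array([347., 308.]))] [321. 346.]
wood top [ 0.4626 -0.0719 -0.1884] 280 9896.0
side blue [(407, [316.2, 156.9]), (211, [297.6, 195.6])]
side green [(342, [346.4, 172.7]), (210, [327.1, 214.1])]
side yellow [(438, [379.8, 193.1]), (197, [359.0, 234.3])]
side red [(547, [415.4, 213.2]), (287, [393.4, 255.3])]
grey side [0.6405 0.0073 0.1258] [-0.1  0.1  0.  -0.2  0.4  0.2 -0.3 -0.1]
[(3926, array([52., 23.])), (8444, array([311., 307.]))] [260. 303.]
wood side [ 0.4628 -0.0692 -0.1959] 543 8466.5
```

```bash
cat > plan.py <<'E'
from h import *
from station import bot
from scipy.spatial.transform import Rotation as R
Y=dict(red=-.096,yellow=-.032,green=.032,blue=.096)
G={k:place((.641,.0071,.126),[[0,y,0]])[0] for k,y in Y.items()}
W={k:place((.4627,-.0705,-.191),[[0,-y,0]])[0] for k,y in Y.items()}
Rt=np.array([[0,1,0],[1,0,0],[0,0,-1.]])
def go(p,z):
    o=bot.get_obs(); q=o["tool_rot"]; A=R.from_quat([q[1],q[2],q[3],q[0]]).as_matrix()
    s=A.T@(np.array([p[0],p[1],z])-o["eef_pos"]); r=R.from_matrix(A.T@Rt).as_rotvec()
    return s.round(4),(np.degrees(r)/5).round(3)
if __name__=="__main__":
    for k in Y: print(k,G[k].round(4),W[k].round(4))
    print(go(G["red"],.16)); print(bot.get_obs()["t"])
E
python3 plan.py
```

```text
red [ 0.6531 -0.0881  0.    ] [0.4809 0.0238 0.    ]
yellow [ 0.645  -0.0246  0.    ] [ 0.4688 -0.0391  0.    ]
green [0.637  0.0388 0.    ] [ 0.4566 -0.1019  0.    ]
blue [0.6289 0.1023 0.    ] [ 0.4445 -0.1648  0.    ]
(array([ 0.5928, -0.387 ,  0.0712]), array([-6.0000e-03, -4.0000e-03, -1.4358e+01]))
0.3
```

>>> servo_tool(motion=[[[0.03,-0.019,0.004,0,0,-0.72,1],[0.059,-0.039,0.007,0,0,-1.44,1],[0.089,-0.058,0.011,0,0,-2.15,1],[0.119,-0.077,0.014,0,0,-2.87,1],[0.148,-0.097,0.018,0,0,-3.59,1],[0.178,-0.116,0.021,0,0,-4.31,1],[0.207,-0.135,0.025,0,0,-5.03,1],[0.237,-0.155,0.028,0,0,-5.74,1],[0.267,-0.174,0.032,0,0,-6.46,1],[0.296,-0.194,0.036,0,0,-7.18,1],[0.326,-0.213,0.039,0,0,-7.9,1],[0.356,-0.232,0.043,0,0,-8.62,1],[0.385,-0.252,0.046,0,0,-9.33,1],[0.415,-0.271,0.05,0,0,-10.05,1],[0.445,-0.29,0.053,0,0,-10.77,1],[0.474,-0.31,0.057,0,0,-11.49,1],[0.504,-0.329,0.061,0,0,-12.2,1],[0.533,-0.348,0.064,0,0,-12.92,1],[0.563,-0.368,0.068,0,0,-13.64,1],[0.593,-0.387,0.071,0,0,-14.36,1]]], grip_force=50)

```text
t: 1.97
eef_pos: [0.6541, -0.0869, 0.16]
tool_rot: [-0.0, 0.706, 0.708, -0.0]
contact_force: [0.4, -1.0, -0.2]
gripper_width: 0.994
grasp_force: 0.0
```

Run:
```python
from plan import *
print(go(G["red"],.031), bot.get_obs()["contact_force"])
c=bot.read_camera("wrist"); cv2.imwrite("pics/w1.png",c["img"][:,:,::-1])
for k in Y:
  for b in blobs(cmask(c["img"],k),100): print(k,int(b[0]),b[1].round(),ray(c,b[1],.064).round(3))
```

```text
(array([-0.0012, -0.001 ,  0.129 ]), array([-0.003,  0.001,  0.035])) [ 0.35717134 -0.97086206 -0.2053849 ]
red 807 [262. 226.] [ 0.619 -0.076  0.064]
red 2251 [321. 237.] [ 0.655 -0.083  0.064]
yellow 2878 [306. 136.] [ 0.647 -0.021  0.064]
yellow 1053 [247. 142.] [ 0.612 -0.025  0.064]
green 2708 [292.  22.] [0.639 0.039 0.064]
green 1220 [231.  47.] [0.605 0.026 0.064]
```

View pics/w1.png

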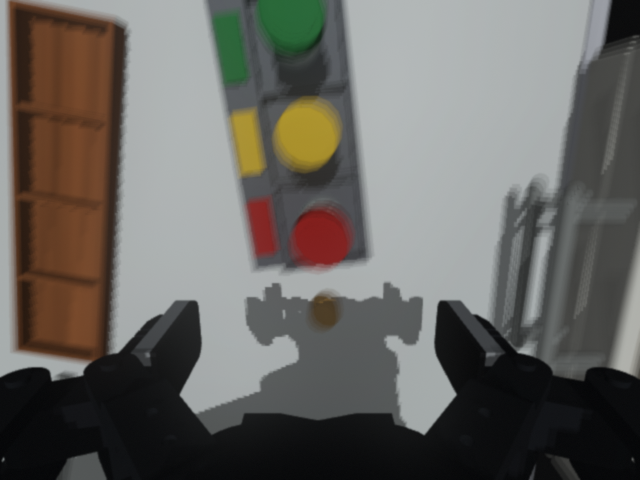

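The wrist view shows the red lid at (321,237), between the fingers in the closing direction. Its position agrees with the map to within a few mm, so I'm descending to grip.

>>> servo_tool(motion=[[[-0.001,-0.001,0.02,0,0,0.03,1],[-0.001,-0.001,0.045,0,0,0.03,1],[-0.001,-0.001,0.07,0,0,0.03,1],[-0.001,-0.001,0.095,0,0,0.03,1],[-0.001,-0.001,0.115,0,0,0.03,1],[-0.001,-0.001,0.125,0,0,0.03,1],[-0.001,-0.001,0.129,0,0,0.03,1],[-0.001,-0.001,0.129,0,0,0.03,1],[-0.001,-0.001,0.129,0,0,0.03,0],[-0.001,-0.001,0.129,0,0,0.03,0],[-0.001,-0.001,0.129,0,0,0.03,0],[-0.001,-0.001,0.129,0,0,0.03,0],[-0.001,-0.001,0.129,0,0,0.03,0],[-0.001,-0.001,0.129,0,0,0.03,0],[-0.001,-0.001,0.129,0,0,0.03,0],[-0.001,-0.001,0.129,0,0,0.03,0],[-0.001,-0.001,0.129,0,0,0.03,0],[-0.001,-0.001,0.129,0,0,0.03,0]]])

```text
t: 3.52
eef_pos: [0.6531, -0.0894, 0.0325]
tool_rot: [0.001, 0.708, 0.706, 0.0]
contact_force: [-0.9, -0.4, 6.7]
gripper_width: 0.432
grasp_force: 49.4
```

Run:
```python
from plan import *
print(bot.get_obs()["eef_pos"],bot.get_obs()["gripper_width"],bot.get_obs()["contact_force"],go(G["red"],.12))
```

```text
[ 0.65307205 -0.08940069  0.03250649] 0.4318516840576255 [-0.85611635 -0.37853998  6.65201322] (array([ 0.0012,  0.0001, -0.0875]), array([ 0.018,  0.004, -0.03 ]))
```

>>> servo_tool(motion=[[[0,0,-0.008,0,0,0,0],[0,0,-0.025,0,0,0,0],[0,0,-0.045,0,0,0,0],[0,0,-0.065,0,0,0,0],[0,0,-0.08,0,0,0,0],[0.003,-0.005,-0.085,0,0,0,0],[0.01,-0.016,-0.085,0,0,0,0],[0.023,-0.035,-0.085,0,0,0,0],[0.039,-0.059,-0.085,0,0,0,0],[0.056,-0.086,-0.085,0,0,0,0],[0.074,-0.113,-0.085,0,0,0,0],[0.09,-0.137,-0.085,0,0,0,0],[0.102,-0.156,-0.085,0,0,0,0],[0.11,-0.168,-0.085,0,0,0,0],[0.113,-0.172,-0.085,0,0,0,0],[0.113,-0.172,-0.085,0,0,0,0],[0.113,-0.172,-0.085,0,0,0,0]]])

```text
t: 4.93
eef_pos: [0.4811, 0.0238, 0.1163]
tool_rot: [0.0, 0.708, 0.706, 0.0]
contact_force: [0.9, -0.2, -1.7]
gripper_width: 0.429
grasp_force: 50.1
```

Run:
```python
from plan import *
print(bot.get_obs()["eef_pos"],go(W["red"],.033))
c=bot.read_camera("side"); cv2.imwrite("pics/s1.png",c["img"][100:420,150:550,::-1])
c=bot.read_camera("top")
for b in blobs(cmask(c["img"],"red"),100): print(int(b[0]),b[1].round())
print(proj(c,[list(W["red"][:2])+[.15]]).round())
```

```text
[0.4810743  0.02375904 0.11632554] (array([ 0.    , -0.0002,  0.0833]), array([ 0.006,  0.002, -0.03 ]))
390 [364. 200.]
[[267. 294.]]
```

View pics/s1.png

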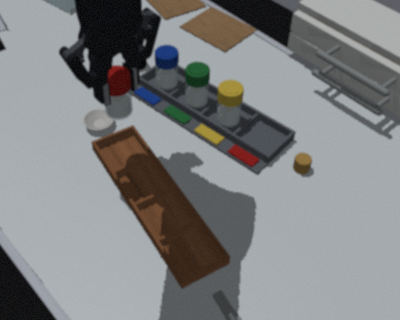

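The crop shows the red pot held upright at (118,90), above the left end of the wooden tray. Now I'm lowering it.

>>> servo_tool(motion=[[[0,0,0.01,0,0,0,0],[0,0,0.03,0,0,0,0],[0,0,0.05,0,0,0,0],[0,0,0.065,0,0,0,0],[0,0,0.074,0,0,0,0],[0,0,0.079,0,0,0,0],[0,0,0.082,0,0,0,0],[0,0,0.084,0,0,0,0],[0,0,0.0845,0,0,0,0],[0,0,0.0845,0,0,0,0]]])

```text
t: 5.87
eef_pos: [0.4809, 0.0241, 0.0325]
tool_rot: [0.0, 0.708, 0.706, 0.0]
contact_force: [-1.3, -0.2, 1.6]
gripper_width: 0.43
grasp_force: 50.3
```

```bash
cat > chk.py <<'E'
from plan import *
import sys
def lid(c,k,z0):
    bs=blobs(cmask(c["img"],k),100)
    b=max(bs,key=lambda b:b[0]); cn=max(cv2.findContours(b[2].astype(np.uint8),0,2)[0],key=cv2.contourArea); hull=cv2.convexHull(cn).astype(np.float32)
    t=np.linspace(0,6.28,40); C=np.array([[.019*np.cos(a),.019*np.sin(a),z0+z] for a in t for z in(.042,.064)])
    def cost(p):
        q=cv2.convexHull(proj(c,C+[p[0],p[1],0]).astype(np.float32)); i,_=cv2.intersectConvexConvex(q,hull); return cv2.contourArea(q)+cv2.contourArea(hull)-2*i
    s=ray(c,b[1],z0+.055)[:2]; r=minimize(cost,s,method="Nelder-Mead",options=dict(initial_simplex=[s,s+[.008,0],s+[0,.008]]))
    return r.x.round(4),round(r.fun/cv2.contourArea(hull),2)
if __name__=="__main__":
    for n in("top","side"):
        c=bot.read_camera(n)
        for k in Y: print(n,k,*lid(c,k,.004),"grey",G[k][:2].round(4),"wood",W[k][:2].round(4))
E
python3 chk.py; python3 -c "
from plan import *
o=bot.get_obs();print(o['eef_pos'],o['contact_force'])"
```

```text
top red [ 0.5997 -0.0882] 1.13 grey [ 0.6531 -0.0881] wood [0.4809 0.0238]
top yellow [ 0.6449 -0.0248] 0.16 grey [ 0.645  -0.0246] wood [ 0.4688 -0.0391]
top green [0.6365 0.0388] 0.18 grey [0.637  0.0388] wood [ 0.4566 -0.1019]
top blue [0.6292 0.1016] 0.17 grey [0.6289 0.1023] wood [ 0.4445 -0.1648]
side red [0.4841 0.0306] 0.57 grey [ 0.6531 -0.0881] wood [0.4809 0.0238]
side yellow [ 0.6476 -0.0187] 0.45 grey [ 0.645  -0.0246] wood [ 0.4688 -0.0391]
side green [0.6398 0.0445] 0.41 grey [0.637  0.0388] wood [ 0.4566 -0.1019]
side blue [0.6299 0.108 ] 0.4 grey [0.6289 0.1023] wood [ 0.4445 -0.1648]
[0.48094508 0.02410714 0.03244648] [-1.57436945  0.56847472  3.03250171]
```

>>> servo_tool(motion=[[[0,0,0,0,0,0,0.5],[0,0,0,0,0,0,0.6],[0,0,0,0,0,0,1],[0,0,0,0,0,0,1],[0,0,0,0,0,0,1],[0,0,0,0,0,0,1],[0,0,0,0,0,0,1],[0,0,-0.01,0,0,0,1],[0,0,-0.03,0,0,0,1],[0,0,-0.055,0,0,0,1],[0,0,-0.08,0,0,0,1],[-0.003,0.01,-0.09,0,0,0,1],[-0.01,0.035,-0.09,0,0,0,1],[-0.02,0.065,-0.09,0,0,0,1],[-0.03,0.1,-0.09,0,0,0,1],[-0.04,0.13,-0.09,0,0,0,1],[-0.046,0.152,-0.09,0,0,0,1],[-0.049,0.163,-0.09,0,0,0,1],[-0.049,0.164,-0.09,0,0,0,1],[-0.049,0.164,-0.09,0,0,0,1]]])

```text
t: 7.63
eef_pos: [0.6443, -0.0251, 0.122]
tool_rot: [-0.0, 0.708, 0.706, 0.0]
contact_force: [-0.4, 0.2, -0.5]
gripper_width: 1.0
grasp_force: 0.0
```

```bash
python3 chk.py | grep -E "red|top y"; python3 -c "
from plan import *
print(bot.get_obs()['eef_pos'],go(G['yellow'],.032))
c=bot.read_camera('side'); cv2.imwrite('pics/s2.png',c['img'][100:420,150:550,::-1])"
```

```text
top red [0.4815 0.0256] 0.06 grey [ 0.6531 -0.0881] wood [0.4809 0.0238]
[ 0.64357685 -0.02477996  0.12193213] (array([0.0001, 0.0015, 0.0899]), array([-0.011, -0.005, -0.023]))Traceback (most recent call last):
  File "chk.py", line 14, in <module>
    for k in Y: print(n,k,*lid(c,k,.004),"grey",G[k][:2].round(4),"wood",W[k][:2].round(4))
                           ~~~^^^^^^^^^^
  File "chk.py", line 5, in lid
    b=max(bs,key=lambda b:b[0]); cn=max(cv2.findContours(b[2].astype(np.uint8),0,2)[0],key=cv2.contourArea); hull=cv2.convexHull(cn).astype(np.float32)
ValueError: max() iterable argument is empty
```

View pics/s2.png

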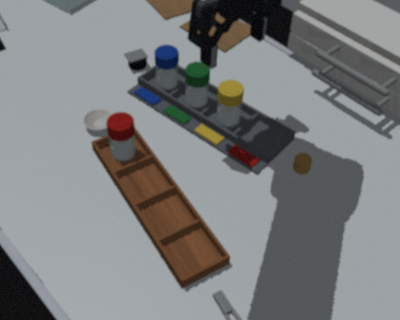

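The red pot stands upright in the leftmost compartment at (122,140), about 2 mm from its centre. Next is yellow.

>>> servo_tool(motion=[[[0,0.001,0.02,0,0,-0.02,1],[0,0.001,0.04,0,0,-0.02,1],[0,0.001,0.06,0,0,-0.02,1],[0,0.001,0.078,0,0,-0.02,1],[0,0.001,0.086,0,0,-0.02,1],[0,0.001,0.09,0,0,-0.02,1],[0,0.001,0.09,0,0,-0.02,1],[0,0.001,0.09,0,0,-0.02,0],[0,0.001,0.09,0,0,-0.02,0],[0,0.001,0.09,0,0,-0.02,0],[0,0.001,0.09,0,0,-0.02,0],[0,0.001,0.09,0,0,-0.02,0],[0,0.001,0.09,0,0,-0.02,0],[0,0.001,0.09,0,0,-0.02,0],[0,0.001,0.09,0,0,-0.02,0],[0,0.001,0.09,0,0,-0.02,0]]])

```text
t: 9.07
eef_pos: [0.646, -0.0253, 0.0328]
tool_rot: [0.0, 0.707, 0.707, 0.0]
contact_force: [-1.8, -0.8, 6.1]
gripper_width: 0.431
grasp_force: 49.7
```

```bash
python3 -c "
from plan import *
print(go(W['yellow'],.12))"
```

```text
(array([-0.014 , -0.1771, -0.0874]), array([ 0.014,  0.002, -0.009]))
```

>>> servo_tool(motion=[[[0,0,-0.008,0,0,0,0],[0,0,-0.025,0,0,0,0],[0,0,-0.045,0,0,0,0],[0,0,-0.065,0,0,0,0],[0,0,-0.08,0,0,0,0],[0,-0.005,-0.086,0,0,0,0],[-0.001,-0.017,-0.087,0,0,0,0],[-0.003,-0.037,-0.087,0,0,0,0],[-0.005,-0.062,-0.087,0,0,0,0],[-0.007,-0.089,-0.087,0,0,0,0],[-0.009,-0.116,-0.087,0,0,0,0],[-0.011,-0.141,-0.087,0,0,0,0],[-0.013,-0.16,-0.087,0,0,0,0],[-0.014,-0.172,-0.087,0,0,0,0],[-0.014,-0.177,-0.087,0,0,0,0],[-0.014,-0.177,-0.087,0,0,0,0],[-0.014,-0.177,-0.087,0,0,0,0]]])

```text
t: 10.48
eef_pos: [0.469, -0.0391, 0.1189]
tool_rot: [0.0, 0.707, 0.707, 0.0]
contact_force: [-0.7, 0.1, -0.4]
gripper_width: 0.429
grasp_force: 50.1
```

```bash
python3 -c "
from plan import *
print(bot.get_obs()['grasp_force'],go(W['yellow'],.0325))"
```

```text
50.08152365684509 (array([ 0.    , -0.0003,  0.0864]), array([ 0.009, -0.001, -0.008]))
```

>>> servo_tool(motion=[[[0,0,0.01,0,0,0,0],[0,0,0.03,0,0,0,0],[0,0,0.05,0,0,0,0],[0,0,0.065,0,0,0,0],[0,0,0.075,0,0,0,0],[0,0,0.08,0,0,0,0],[0,0,0.084,0,0,0,0],[0,0,0.086,0,0,0,0],[0,0,0.0865,0,0,0,0],[0,0,0.0865,0,0,0,0],[0,0,0.0865,0,0,0,0]]])

```text
t: 11.4
eef_pos: [0.4692, -0.0391, 0.0329]
tool_rot: [0.001, 0.707, 0.707, 0.001]
contact_force: [0.5, 0.2, -0.5]
gripper_width: 0.431
grasp_force: 50.3
```

```bash
python3 -c "
from plan import *
print(go(G['green'],.122))"
```

```text
(array([ 0.0781,  0.1678, -0.0889]), array([ 0.018,  0.001, -0.009]))
```

>>> servo_tool(motion=[[[0,0,0.0005,0,0,0,0.5],[0,0,0.0005,0,0,0,0.6],[0,0,0,0,0,0,1],[0,0,0,0,0,0,1],[0,0,0,0,0,0,1],[0,0,0,0,0,0,1],[0,0,0,0,0,0,1],[0,0,-0.01,0,0,0,1],[0,0,-0.03,0,0,0,1],[0,0,-0.055,0,0,0,1],[0,0,-0.08,0,0,0,1],[0.004,0.01,-0.089,0,0,0,1],[0.016,0.035,-0.089,0,0,0,1],[0.031,0.066,-0.089,0,0,0,1],[0.047,0.1,-0.089,0,0,0,1],[0.062,0.133,-0.089,0,0,0,1],[0.073,0.156,-0.089,0,0,0,1],[0.078,0.167,-0.089,0,0,0,1],[0.078,0.168,-0.089,0,0,0,1],[0.078,0.168,-0.089,0,0,0,1]]])

```text
t: 13.07
eef_pos: [0.6364, 0.039, 0.1215]
tool_rot: [-0.0, 0.707, 0.707, -0.0]
contact_force: [0.1, -0.1, 0.7]
gripper_width: 1.002
grasp_force: 0.0
```

```bash
python3 chk.py 2>/dev/null| grep -E "top"; python3 -c "
from plan import *
print(go(G['green'],.0325))"
```

```text
(array([0.0007, 0.0014, 0.0889]), array([-0.012,  0.005, -0.01 ]))
```

>>> servo_tool(motion=[[[0.0005,0.001,0.02,0,0,0,1],[0.0005,0.001,0.04,0,0,0,1],[0.0005,0.001,0.06,0,0,0,1],[0.0005,0.001,0.078,0,0,0,1],[0.0005,0.001,0.086,0,0,0,1],[0.0005,0.001,0.089,0,0,0,1],[0.0005,0.001,0.089,0,0,0,1],[0.0005,0.001,0.089,0,0,0,0],[0.0005,0.001,0.089,0,0,0,0],[0.0005,0.001,0.089,0,0,0,0],[0.0005,0.001,0.089,0,0,0,0],[0.0005,0.001,0.089,0,0,0,0],[0.0005,0.001,0.089,0,0,0,0],[0.0005,0.001,0.089,0,0,0,0],[0.0005,0.001,0.089,0,0,0,0],[0.0005,0.001,0.089,0,0,0,0]]])

```text
t: 14.45
eef_pos: [0.6381, 0.0393, 0.0333]
tool_rot: [0.0, 0.707, 0.707, 0.0]
contact_force: [-1.8, -1.4, 6.9]
gripper_width: 0.434
grasp_force: 49.6
```

```bash
python3 -c "
from plan import *
print(go(W['green'],.12))"; sed -i 's/for k in Y: print/for k in [k for k in Y if k not in sys.argv]: print/' chk.py; python3 chk.py green | grep top
```

```text
(array([-0.1414, -0.1812, -0.0869]), array([ 0.014,  0.001, -0.009]))Traceback (most recent call last):
  File "chk.py", line 14, in <module>
    for k in [k for k in Y if k not in sys.argv]: print(n,k,*lid(c,k,.004),"grey",G[k][:2].round(4),"wood",W[k][:2].round(4))
                                                             ~~~^^^^^^^^^^
  File "chk.py", line 5, in lid
    b=max(bs,key=lambda b:b[0]); cn=max(cv2.findContours(b[2].astype(np.uint8),0,2)[0],key=cv2.contourArea); hull=cv2.convexHull(cn).astype(np.float32)
ValueError: max() iterable argument is empty
```

>>> servo_tool(motion=[[[0,0,-0.008,0,0,0,0],[0,0,-0.025,0,0,0,0],[0,0,-0.045,0,0,0,0],[0,0,-0.065,0,0,0,0],[0,0,-0.08,0,0,0,0],[-0.004,-0.005,-0.087,0,0,0,0],[-0.012,-0.016,-0.087,0,0,0,0],[-0.027,-0.034,-0.087,0,0,0,0],[-0.045,-0.057,-0.087,0,0,0,0],[-0.064,-0.082,-0.087,0,0,0,0],[-0.084,-0.107,-0.087,0,0,0,0],[-0.103,-0.132,-0.087,0,0,0,0],[-0.12,-0.153,-0.087,0,0,0,0],[-0.132,-0.169,-0.087,0,0,0,0],[-0.139,-0.178,-0.087,0,0,0,0],[-0.1415,-0.181,-0.087,0,0,0,0],[-0.1415,-0.181,-0.087,0,0,0,0],[-0.1415,-0.181,-0.087,0,0,0,0]]])

```text
t: 16.0
eef_pos: [0.4575, -0.1015, 0.1195]
tool_rot: [0.0, 0.707, 0.707, 0.001]
contact_force: [0.5, -0.6, -0.9]
gripper_width: 0.431
grasp_force: 50.1
```

```bash
python3 -c "
from plan import *
c=bot.read_camera('side'); cv2.imwrite('pics/s3.png',c['img'][100:420,150:550,::-1])
print(bot.get_obs()['grasp_force'],go(W['green'],.033))"
```

```text
50.14663517475128 (array([-0.0008, -0.0012,  0.0865]), array([ 0.016, -0.007,  0.007]))
```

View pics/s3.png

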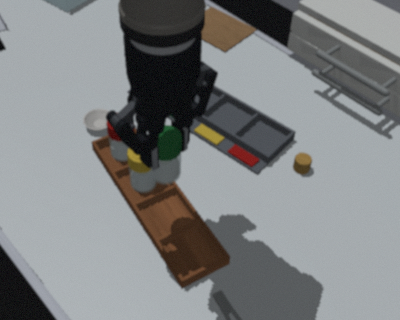

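Red and yellow stand upright in the first two compartments, around (118,140) and (143,175). Green is held upright at (168,150), above the third.

>>> servo_tool(motion=[[[-0.0005,-0.001,0.01,0,0,0,0],[-0.0005,-0.001,0.03,0,0,0,0],[-0.0005,-0.001,0.05,0,0,0,0],[-0.0005,-0.001,0.065,0,0,0,0],[-0.0005,-0.001,0.075,0,0,0,0],[-0.0005,-0.001,0.08,0,0,0,0],[-0.0005,-0.001,0.084,0,0,0,0],[-0.0005,-0.001,0.086,0,0,0,0],[-0.0005,-0.001,0.087,0,0,0,0],[-0.0005,-0.001,0.087,0,0,0,0],[-0.0005,-0.001,0.087,0,0,0,0]]])

```text
t: 16.97
eef_pos: [0.4557, -0.1024, 0.0332]
tool_rot: [0.0, 0.707, 0.707, 0.0]
contact_force: [-2.5, 0.5, 4.9]
gripper_width: 0.432
grasp_force: 50.8
```

```bash
python3 -c "
from plan import *
print(go(G['blue'],.122))"
```

```text
(array([ 0.2048,  0.1732, -0.0888]), array([ 0.008,  0.005, -0.005]))
```

>>> servo_tool(motion=[[[0,0,0,0,0,0,0.5],[0,0,0,0,0,0,0.6],[0,0,0,0,0,0,1],[0,0,0,0,0,0,1],[0,0,0,0,0,0,1],[0,0,0,0,0,0,1],[0,0,-0.01,0,0,0,1],[0,0,-0.03,0,0,0,1],[0,0,-0.055,0,0,0,1],[0,0,-0.08,0,0,0,1],[0.01,0.008,-0.089,0,0,0,1],[0.034,0.029,-0.089,0,0,0,1],[0.064,0.054,-0.089,0,0,0,1],[0.094,0.079,-0.089,0,0,0,1],[0.124,0.105,-0.089,0,0,0,1],[0.154,0.13,-0.089,0,0,0,1],[0.18,0.152,-0.089,0,0,0,1],[0.197,0.167,-0.089,0,0,0,1],[0.205,0.173,-0.089,0,0,0,1],[0.205,0.173,-0.089,0,0,0,1]]])

```text
t: 18.63
eef_pos: [0.6292, 0.1057, 0.1212]
tool_rot: [-0.001, 0.706, 0.708, 0.001]
contact_force: [-0.4, -0.0, -0.1]
gripper_width: 0.999
grasp_force: 0.0
```

```bash
python3 -c "
from plan import *
print(go(G['blue'],.0325))"; python3 chk.py blue red| grep top
```

```text
(array([-0.0036, -0.0003,  0.0887]), array([ 0.004, -0.024,  0.031]))
top yellow [ 0.5912 -0.0292] 1.1 grey [ 0.645  -0.0246] wood [ 0.4688 -0.0391]
top green [ 0.4567 -0.1021] 0.19 grey [0.637  0.0388] wood [ 0.4566 -0.1019]
```

>>> servo_tool(motion=[[[0,0,0.01,0,0,0,1],[0,0,0.03,0,0,0,1],[0,0,0.055,0,0,0,1],[0,0,0.075,0,0,0,1],[0,0,0.085,0,0,0,1],[0,0,0.089,0,0,0,1],[0,0,0.089,0,0,0,1],[0,0,0.089,0,0,0,0],[0,0,0.089,0,0,0,0],[0,0,0.089,0,0,0,0],[0,0,0.089,0,0,0,0],[0,0,0.089,0,0,0,0],[0,0,0.089,0,0,0,0],[0,0,0.089,0,0,0,0],[0,0,0.089,0,0,0,0],[0,0,0.089,0,0,0,0]]])

```text
t: 20.07
eef_pos: [0.6293, 0.1024, 0.0334]
tool_rot: [0.001, 0.707, 0.707, 0.001]
contact_force: [-0.6, 0.1, 6.0]
gripper_width: 0.432
grasp_force: 49.6
```

```bash
python3 -c "
from plan import *
print(go(W['blue'],.12))"
```

```text
(array([-0.2673, -0.1844, -0.0869]), array([ 0.017, -0.001, -0.009]))
```

>>> servo_tool(motion=[[[0,0,-0.008,0,0,0,0],[0,0,-0.025,0,0,0,0],[0,0,-0.045,0,0,0,0],[0,0,-0.065,0,0,0,0],[0,0,-0.08,0,0,0,0],[-0.005,-0.004,-0.087,0,0,0,0],[-0.017,-0.012,-0.087,0,0,0,0],[-0.037,-0.026,-0.087,0,0,0,0],[-0.063,-0.044,-0.087,0,0,0,0],[-0.092,-0.064,-0.087,0,0,0,0],[-0.121,-0.084,-0.087,0,0,0,0],[-0.15,-0.104,-0.087,0,0,0,0],[-0.179,-0.124,-0.087,0,0,0,0],[-0.206,-0.142,-0.087,0,0,0,0],[-0.23,-0.159,-0.087,0,0,0,0],[-0.249,-0.172,-0.087,0,0,0,0],[-0.262,-0.181,-0.087,0,0,0,0],[-0.267,-0.1845,-0.087,0,0,0,0],[-0.267,-0.1845,-0.087,0,0,0,0],[-0.267,-0.1845,-0.087,0,0,0,0]]])

```text
t: 21.73
eef_pos: [0.4435, -0.1644, 0.1189]
tool_rot: [-0.0, 0.708, 0.707, 0.0]
contact_force: [1.0, 0.2, -0.6]
gripper_width: 0.43
grasp_force: 50.1
```

```bash
python3 -c "
from plan import *
print(bot.get_obs()['grasp_force'],go(W['blue'],.033))"
```

```text
50.135716795921326 (array([-0.0004,  0.001 ,  0.0859]), array([-0.005, -0.005, -0.015]))
```

>>> servo_tool(motion=[[[0,0.0005,0.01,0,0,0,0],[0,0.0005,0.03,0,0,0,0],[0,0.0005,0.05,0,0,0,0],[0,0.0005,0.065,0,0,0,0],[0,0.0005,0.075,0,0,0,0],[0,0.0005,0.08,0,0,0,0],[0,0.0005,0.084,0,0,0,0],[0,0.0005,0.086,0,0,0,0],[0,0.0005,0.087,0,0,0,0],[0,0.0005,0.087,0,0,0,0],[0,0.0005,0.087,0,0,0,0]]])

```text
t: 22.65
eef_pos: [0.4448, -0.1642, 0.0333]
tool_rot: [0.0, 0.707, 0.707, 0.0]
contact_force: [-3.0, 1.3, 6.6]
gripper_width: 0.433
grasp_force: 50.7
```

>>> servo_tool(motion=[[[0,0,0,0,0,0,0.5],[0,0,0,0,0,0,0.6],[0,0,0,0,0,0,1],[0,0,0,0,0,0,1],[0,0,0,0,0,0,1],[0,0,0,0,0,0,1],[0,0,-0.01,0,0,0,1],[0,0,-0.03,0,0,0,1],[0,0,-0.055,0,0,0,1],[0,0,-0.08,0,0,0,1],[-0.01,0,-0.1,0,0,0,1],[-0.035,0.01,-0.11,0,0,0,1],[-0.07,0.02,-0.12,0,0,0,1],[-0.1,0.03,-0.13,0,0,0,1],[-0.13,0.035,-0.135,0,0,0,1],[-0.16,0.035,-0.14,0,0,0,1],[-0.185,0.035,-0.14,0,0,0,1],[-0.2,0.035,-0.14,0,0,0,1],[-0.2,0.035,-0.14,0,0,0,1],[-0.2,0.035,-0.14,0,0,0,1]]])

```text
t: 24.32
eef_pos: [0.4789, -0.3644, 0.1722]
tool_rot: [-0.0, 0.708, 0.706, 0.0]
contact_force: [-0.0, 0.8, 0.3]
gripper_width: 1.0
grasp_force: 0.0
```

```bash
python3 chk.py | grep top; python3 -c "
from station import bot
import cv2
cv2.imwrite('pics/t9.png',bot.read_camera('top')['img'][:,:,::-1])
cv2.imwrite('pics/s9.png',bot.read_camera('side')['img'][:,:,::-1])"
```

```text
top red [0.4816 0.0258] 0.06 grey [ 0.6531 -0.0881] wood [0.4809 0.0238]
top yellow [ 0.4688 -0.0389] 0.03 grey [ 0.645  -0.0246] wood [ 0.4688 -0.0391]
top green [ 0.4564 -0.1021] 0.18 grey [0.637  0.0388] wood [ 0.4566 -0.1019]
top blue [ 0.4468 -0.1636] 0.18 grey [0.6289 0.1023] wood [ 0.4445 -0.1648]
```

View pics/t9.png

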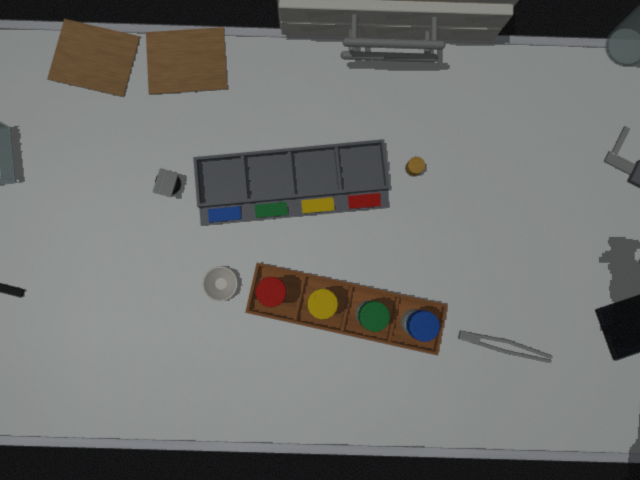

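View pics/s9.png

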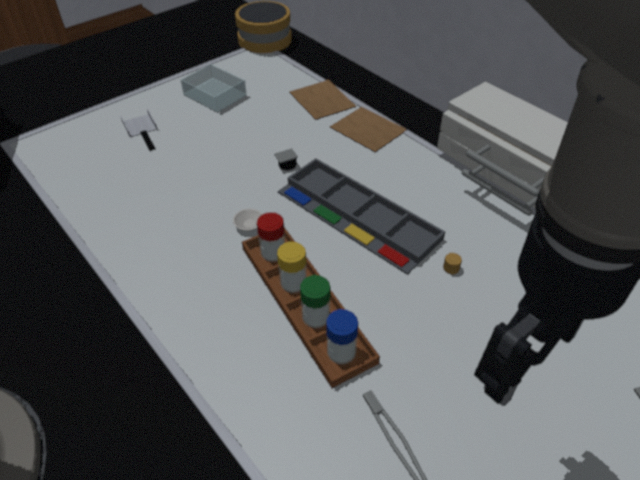

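Both views show the wooden tray in reversed order. In the top view red is at (270,292), yellow (322,304), green (374,316) and blue (424,326). All four stand upright within about 3 mm of their compartment centres, and the arm is clear of everything.

```bash
python3 -c "
from station import bot
print(bot.hand_in())"
```

```text
the job is handed in; nothing more can be done
None
```

The four pots now stand upright in the wooden tray in reverse order (red, yellow, green, blue from left to right), each measured within about 3 mm of its compartment centre; the job was handed in after about 25 s of robot time, and the hand-in call returned no verdict.

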